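# Put the pepper mill away in the roll-top bin

### The arm

A 6-joint arm with a two-finger parallel gripper is mounted at the origin on a cart in front of the work surface, level with it; the furniture and walls round the work are solid. World frame = base frame: x ahead of the robot, y to its left, z up, the work surface at z = 0. Lengths are in m, angles in degrees, forces in N, time in s.
With the tool pointing down it reaches from about 0.25 to 0.725 m from the base axis. Payload 9.7 kg.
Tool frame: the origin (TCP) lies at the centre of the arm's flange, where the gripper is bolted on; the fingertips stand 173 mm ahead of it and the grasp point (between the pads) lies 155 mm ahead of it; z points along the fingers, y is the line along which they close (so a half turn about z gives the same grasp; the last joint's range is limited). The gripper opens to 85 mm and grips with 20 to 120 N. Pads are 22 mm wide; open, the fingers measure 114 mm over their backs; the gripper's body (76 mm by 85 mm) begins 54 mm behind the grasp point. The pads swing forward as they close: fully open they stand 13 mm farther back than shut.
Start: joints at [65.031, 4.979, 10.078, 95.1, 0, 90], TCP at [0.232, 0.499, 0.405] pointing down, gripper open.
Joint ranges: [-179.16, 179.16], [-48.56, 103.87], [-65.8, 70.77], [-126.05, 130.52], [-82.76, 87.17], [-180, 180]. Speed limits (degrees/s): [127.2, 127.2, 147.25, 180, 180, 180].

### API

Orientations are given as [roll, pitch, yaw] about the fixed x, y, z axes, in that order (R = Rz(yaw) Ry(pitch) Rx(roll)).
In Python, from workcell import monitor, camera, get_calibration, bot gives the robot as it stands.
- The arm moves only by the tool carry_out, never from a script. Its argument "targets" is text: rows parted by semicolons, each of 7 numbers parted by spaces: the shift along the tool's x, y, z in units of 0.04 m (1.0 is 0.04 m), then the turn, a rotation vector about the tool's x, y, z in units of 0.1 rad (1.0 is 0.1 rad), then the opening, from -1 (shut) to 1 (fully open), so that 0 is half open. A call has exactly 8 rows; each row shifts and turns the commanded pose from where the row before left it, along the tool's axes as they then stand; what a row does not reach is not made up. A row lasts 1/12 s, in which the tool goes at most 41.7 mm and 7.16 degrees, less where a joint would pass 70% of its speed; a pose out of reach is approached as far as the arm can. A call with a number of a shift or a turn outside -1 to 1 is refused whole. A call with a gripper value outside its range is refused whole. The fingers move at their own pace and stop on an object; "newtons" is the grip in N (left out, the last holds). Time passes only in rows, so rows that do not move let the fingers close, or fill a call up. It gives the time, the measured TCP pose, the force, the opening and the grip force at its end, in the units of the state.
- monitor.get_obs(): the state, without advancing time (a new reading comes with each control period).
- camera(name): name is "scene" or "top" or "wrist"; returns the picture (480x640x3 uint8, red, green, blue); there is no depth.
- get_calibration(name): a dict with "fx", "fy", "cx", "cy" (pixels), "D" ([k1, k2, p1, p2, k3] as OpenCV has them; the pictures are not rectified), "view" (4x4, takes a point from world to camera coordinates). Camera axes: x right, y down, z forward; pixel columns grow to the right and rows downward; lengths in m; the calibration is good to about 2 mm. A picture is of the moment at which its call begins: read the wrist's pose just before it. get_calibration takes no time and is no camera call; for the wrist camera it gives the pose at the moment of the call.
- bot.job_done(): hands the job in; it is judged then, once.
The state is a dict: "time": time; "q": joint angles; "qd": joint speeds; "joint_efforts": joint torques, N m; "ee_pos": TCP position; "tcp_rot": TCP orientation; "wrist_force": force on the tool from outside, world axes, zero at the start; "torque": the same for the moment, N m; "opening": finger opening in m; "grasp_force": force on a finger pad.
Only numpy, scipy, OpenCV 4.12 (cv2) and the standard library are available. Lean on these libraries where they do the work, as an engineer would, in place of code of your own. Each camera call takes 0.05 s, during which the arm holds its last target. There are 200 camera calls.

### The job

Put the pepper mill away: stand it upright on the floor of the roll-top bin while the cover is still rolled back, then roll the cover all the way down until it is fully shut. Leave the mill standing inside, and do not push about or knock over the salt shaker or the spice jar.

Things in the scene. Friction and masses are not known exactly. Their poses are not given: they have to be found in the camera images.
- bin: Roll-top storage bin, fixed: white shell and floor between two wooden side panels with half-round tops, 304 mm deep (x) x 240 wide (y) x 232 high. Origin at the centre of its underside; x points to its back, z up, front (mouth and pull bar) to -x. Inside it is 220 mm wide (y -110 to +110 mm). Side panels 10 mm thick, a half disc of 152 mm radius above z = 80 mm.
- bin_floor (a point): Middle of the bin's inner floor, 10 mm over the bin's underside, axes as the bin. A good place for the mill: within 70 mm of here in x the mill stays clear of the moving cover, which runs on a 131 mm inner radius about the axis.
- bin_lip (a point): Middle of the upper edge of the bin's fixed front wall (6 mm thick): at x = -119, z = 163 mm in the bin's frame. The wall bulges from there forward to x = -148 mm at z = 80 mm, then drops straight down. The mouth reaches from this lip back to the rolled-back cover.
- cover (a joint): Roll-top (tambour) cover of wooden slats, 214 mm wide, curved at 135 mm radius, turning about a level axis along the bin's y at x = 0, z = 80 mm of the bin. 0 rad = fully shut (front edge down at the front lip); grows as it rolls up and back; 1.31 rad = fully open, at its stop. Stiff: stays where it is left, moving it takes about 1 to 4 N at the pull bar.
- pull_bar (a point): Middle of the cover's round steel pull bar, 12 mm thick, 132 mm long, along the bin's y, on two 8 mm posts 50 mm either side; 33 mm free gap between bar and slats; 178 mm from the axis. At cover angle q, in the bin's frame (m): x = -0.178 cos(0.663+q), z = 0.08 + 0.178 sin(0.663+q). Can be pinched across or pushed. Site axes turn with the cover (as the bin's at 0).
- pepper_mill: Turned wooden pepper mill, 130 mm tall, 0.14 to 0.24 kg, standing upright. Origin at the centre of its underside, z up, round about z. The body is at most 58 mm across up to 94 mm; above it a round head, 50 mm across, from 94 to 119 mm; then a small steel knob 12 mm across. Easily gripped about the head at about 105 mm height. The head does not turn.
- salt_shaker: Bystander: salt shaker, 44 mm across, 90 mm tall. Origin at the centre of its underside.
- spice_jar: Bystander: glass spice jar with a screw cap, 45 mm across, 106 mm tall. Origin at the centre of its underside.
Not all that is in view belongs to the job. What is shaped like the pepper_mill but turquoise is not meant.

How it is judged (in metres and radians):
On the way:
1. the pepper mill stands upright on the bin's floor, let go, with the cover still rolled back (more than 0.6 rad open) (x of pepper_mill in the frame of bin between -0.11 and 0.11 m and y of pepper_mill in the frame of bin between -0.1 and 0.1 m and z of pepper_mill in the frame of bin below 0.018 m and angle between pepper_mill's own z axis and vertical below 0.15 rad and contact force between pepper_mill and the fingers below 0.3 N and value of joint cover above 0.6 rad), for 0.2 s.
At the end, for the whole second after the job is handed in: The pepper mill stands upright (within 0.15 rad) and at rest on the floor inside the bin, and the cover is shut to within 0.06 rad (about 10 mm at the bar) (x of pepper_mill in the frame of bin between -0.11 and 0.11 m and y of pepper_mill in the frame of bin between -0.1 and 0.1 m and z of pepper_mill in the frame of bin below 0.018 m and angle between pepper_mill's own z axis and vertical below 0.15 rad and linear speed of pepper_mill below 0.02 m/s and value of joint cover below 0.06 rad); the robot touches nothing.
It fails at once if the salt shaker or spice jar is pushed more than 40 mm from its place (distance of any of salt_shaker, spice_jar from where it was at the start of the episode above 0.04 m).
It fails at once if the salt shaker or spice jar is knocked over (angle between any of salt_shaker, spice_jar's own z axis and vertical above 0.6 rad).
It also fails if it takes over 51 s, if anything falls off the work surface, if the arm or the gripper's body presses on something with over 40 N, if the wrist force passes 120 N, or if a joint passes its speed limit or range.

## Working session

There is one attempt and no reset: what is moved stays moved. The work goes in short steps, Python scripts to look and compute and a tool call to move; the robot and the scene stay as the last step left them, time stands still between calls to the robot, and variables do not carry over. Pictures are saved under pics/ and viewed, at most 12 in all, crops included, and the job is handed in when it is done.

Besides the shell and the picture viewer there is one more tool, called as name(argument=value, ...) on one line, values as JSON. carry_out: Moves the arm, as the interface text tells. Shifts and turns lie within -1 to 1; 1 stands for 0.04 m of shift or 0.1 rad of turn. Its arguments: {"type":"object","properties":{"targets":{"type":"string"},"newtons":{"type":"number"}},"required":["targets"]}

```bash
mkdir -p pics; python3 - <<'E'
from workcell import monitor,camera,get_calibration
import cv2
for n in ("scene","top"):
    cv2.imwrite(f"pics/{n}0.png",camera(n)[:,:,::-1]); c=get_calibration(n); print(n,c)
o=monitor.get_obs(); print({k:o[k] for k in("time","ee_pos","tcp_rot","opening","wrist_force")})
E
```

```text
scene {'fx': 550.92497359058, 'fy': 550.92497359058, 'cx': 321.473200767275, 'cy': 235.26266149736725, 'D': array([0.03807578, 0.        , 0.        , 0.        , 0.        ]), 'view': array([[-0.58686191,  0.80961824, -0.01055532,  0.25930798],
       [ 0.50144732,  0.35318319, -0.78981784, -0.11704304],
       [-0.63572296, -0.46880694, -0.61325066,  1.38178099],
       [ 0.        ,  0.        ,  0.        ,  1.        ]])}
top {'fx': 450.79004220552196, 'fy': 450.79004220552196, 'cx': 331.9133283456326, 'cy': 242.92621169062352, 'D': array([-0.10915029,  0.        ,  0.        ,  0.        ,  0.        ]), 'view': array([[-0.00750965, -0.99996985,  0.0019738 ,  0.01778744],
       [-0.99857923,  0.00739504, -0.05277161,  0.4858006 ],
       [ 0.05275542, -0.00236729, -0.99860466,  1.02228368],
       [ 0.        ,  0.        ,  0.        ,  1.        ]])}
{'time': 0.1, 'ee_pos': array([0.23219647, 0.49856565, 0.40405351]), 'tcp_rot': array([-1.79929446e+02, -6.12710904e-04,  1.55028470e+02]), 'opening': 0.08565502774099364, 'wrist_force': array([ 0.60046487, -0.29306301,  0.22309102])}
```

View pics/scene0.png

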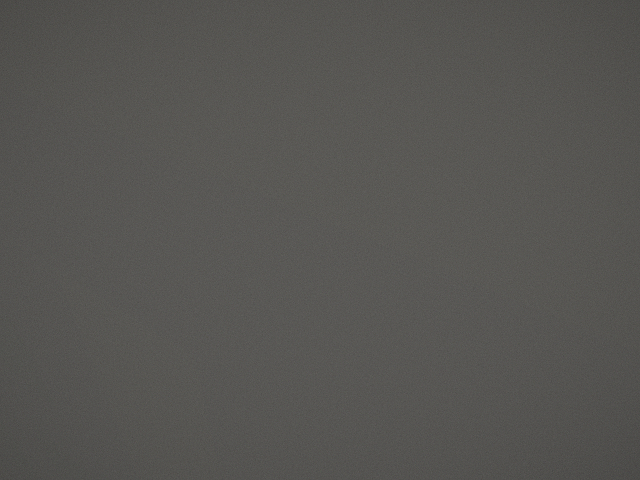

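View pics/top0.png

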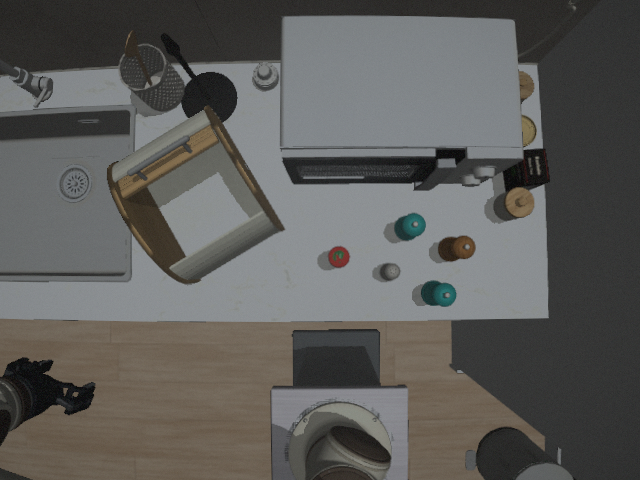

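```bash
python3 - <<'E'
import cv2
im=cv2.imread("pics/top0.png")
a=cv2.resize(im[95:295,95:295],(600,600),interpolation=cv2.INTER_CUBIC)
cv2.imwrite("pics/bin.png",a)
cv2.imwrite("pics/mill.png",cv2.resize(im[190:310,320:480],(800,600),interpolation=cv2.INTER_CUBIC))
E
```

```text
(no output)
```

View pics/bin.png

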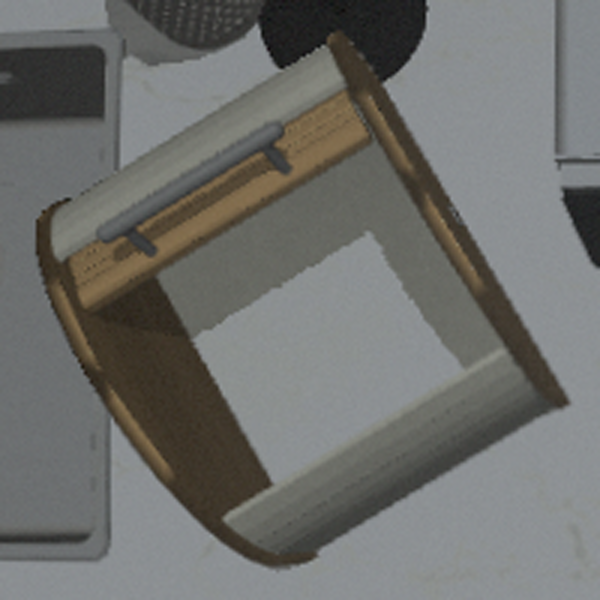

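View pics/mill.png

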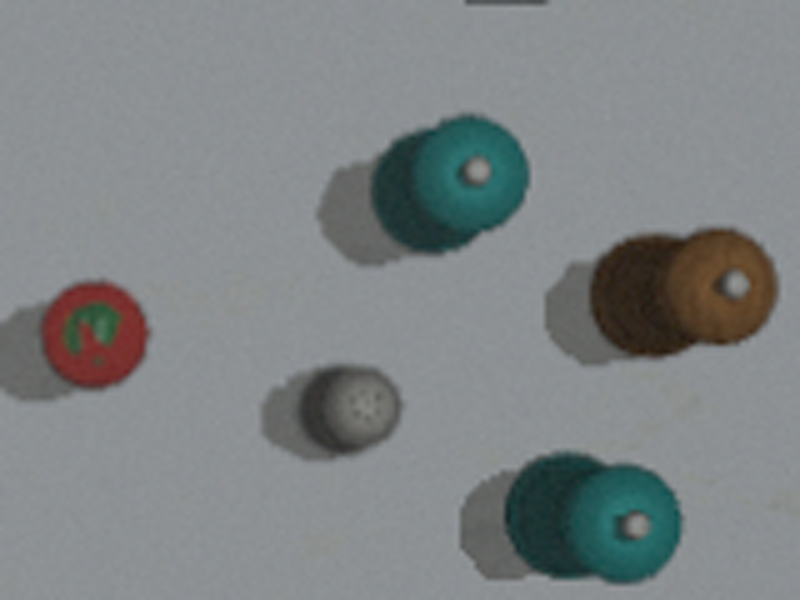

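The mill meant is the brown wooden one (knob at full-image 467,247). The turquoise ones at (415,224) and (446,294) are decoys. The salt shaker is at about (393,271) and the jar at (339,257). The bin crop shows the bar ends at crop (100,235) and (283,130), and the lip ends at (225,520) and (500,352).

```bash
cat > h.py <<'E'
import numpy as np,cv2
from workcell import monitor,camera,get_calibration
from scipy.optimize import least_squares
from scipy.spatial.transform import Rotation as R
c=get_calibration("top");K=np.array([[c['fx'],0,c['cx']],[0,c['fy'],c['cy']],[0,0,1]]);V=c['view']
def proj(P,c=c):
    K=np.array([[c['fx'],0,c['cx']],[0,c['fy'],c['cy']],[0,0,1]]);V=c['view']
    return cv2.projectPoints(np.array(P,float).reshape(-1,3),cv2.Rodrigues(V[:3,:3])[0],V[:3,3],K,c['D'])[0][:,0]
def back(px,z):
    n=cv2.undistortPoints(np.array(px,float).reshape(-1,1,2),K,c['D'])[:,0]
    d=np.c_[n,np.ones(len(n))]@V[:3,:3]; o=-V[:3,:3].T@V[:3,3]
    return o+d*((z-o[2])/d[:,2])[:,None]
def binw(p,B): 
    x,y,a=p;B=np.array(B);return np.c_[x+np.cos(a)*B[:,0]-np.sin(a)*B[:,1],y+np.sin(a)*B[:,0]+np.cos(a)*B[:,1],B[:,2]]
E
python3 - <<'E'
from h import *
f=lambda L,s,ox,oy:[((u+.5)/s-.5+ox,(v+.5)/s-.5+oy) for u,v in L]
px=np.array(f([(100,235),(283,130),(225,520),(500,352)],3,95,95))
B=[(.07,.066,.244),(.07,-.066,.244),(-.119,.11,.163),(-.119,-.11,.163)]
r=least_squares(lambda p:(proj(binw(p,B))-px).ravel(),[.45,.3,.4]);p=r.x
print("bin",p,np.degrees(p[2]),r.fun.round(1))
knob=f([(735,284)],5,320,190); head=f([(721,287)],5,320,190);print("knob",back(knob,.128),"head",back(head,.11),"body",back(f([(655,296)],5,320,190),.06))
print("turq",back(f([(478,171),(635,525)],5,320,190),.128),"salt",back(f([(368,405)],5,320,190),.088),"jar",back(f([(95,335)],5,320,190),.106))
im=cv2.imread("pics/top0.png");im=cv2.resize(im[90:300,90:300],None,fx=2.8,fy=2.8)
def dr(P,col):
    q=(proj(binw(p,P))-90)*2.8; cv2.polylines(im,[q.round().astype(int)],False,col,1)
t=np.linspace(0,np.pi,40)
for y in(.12,-.12,.11,-.11): dr([(-.152,y,0)]+[(-.152*np.cos(a),y,.08+.152*np.sin(a)) for a in t]+[(.152,y,0)],(0,0,255))
dr(B[:2],(0,255,0));dr(B[2:],(255,0,0))
cv2.imwrite("pics/ov.png",im)
E
```

```text
bin [0.58220328 0.30128776 0.52663657] 30.17405271426991 [-1.8 -2.  -1.9 -3.8  0.2  3.3  3.6  2.8]
knob [[ 0.47060866 -0.26311402  0.128     ]] head [[ 0.47016502 -0.26256335  0.11      ]] body [[ 0.46849912 -0.24767799  0.06      ]]
turq [[ 0.51790205 -0.15690503  0.128     ]
 [ 0.37219497 -0.21948158  0.128     ]] salt [[ 0.42201114 -0.11563005  0.088     ]] jar [[0.45232888 0.00065054 0.106     ]]
```

View pics/ov.png

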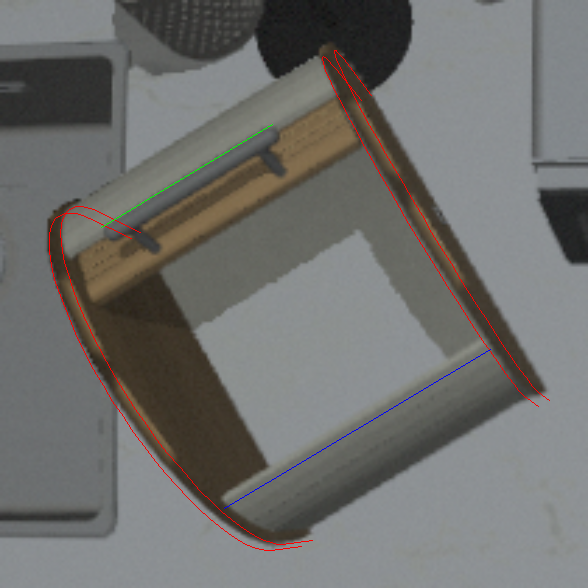

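```bash
python3 - <<'E'
from h import *
f=lambda L,s:[((u+.5)/s-.5+90,(v+.5)/s-.5+90) for u,v in L]
px=np.array(f([(110,237),(274,135),(224,499),(489,341),(545,391),(310,533)],2.8))
def Bq(q): 
    b=.663+q; return [(-.178*np.cos(b),s*.066,.08+.178*np.sin(b)) for s in(1,-1)]+[(-.119,.11,.163),(-.119,-.11,.163),(-.152,-.12,0),(-.152,.12,0)]
r=least_squares(lambda p:(proj(binw(p[:3],Bq(p[3])))-px).ravel(),[.58,.3,.5,1.3]);p=r.x
print("bin",p.tolist(),np.degrees(p[2]),r.fun.round(1))
im=cv2.imread("pics/top0.png");im=cv2.resize(im[90:300,90:300],None,fx=2.8,fy=2.8)
def dr(P,col):
    q=(proj(binw(p[:3],P))-90)*2.8; cv2.polylines(im,[q.round().astype(int)],False,col,1)
t=np.linspace(0,np.pi,40)
for y in(.12,-.12): dr([(-.152,y,0)]+[(-.152*np.cos(a),y,.08+.152*np.sin(a)) for a in t]+[(.152,y,0)],(0,0,255))
B=Bq(p[3]);dr(B[:2],(0,255,0));dr(B[2:4],(255,0,0))
cv2.imwrite("pics/ov2.png",im)
print("fl",binw(p[:3],[(0,0,.01),(-.03,0,.01),(-.119,0,.163)]+B[:2]))
E
```

```text
bin [0.5890751485325013, 0.30299974850568, 0.5394112122537181, 1.212257390172229] 30.905985884173482 [-1.   0.5  1.5 -0.9  0.3  0.1  0.  -1.1  1.2 -0.5 -2.4  2.1]
fl [[0.58907515 0.30299975 0.01      ]
 [0.56333481 0.28759082 0.01      ]
 [0.48697181 0.24187767 0.163     ]
 [0.60095957 0.38703618 0.24981354]
 [0.66875885 0.2737787  0.24981354]]
```

View pics/ov2.png

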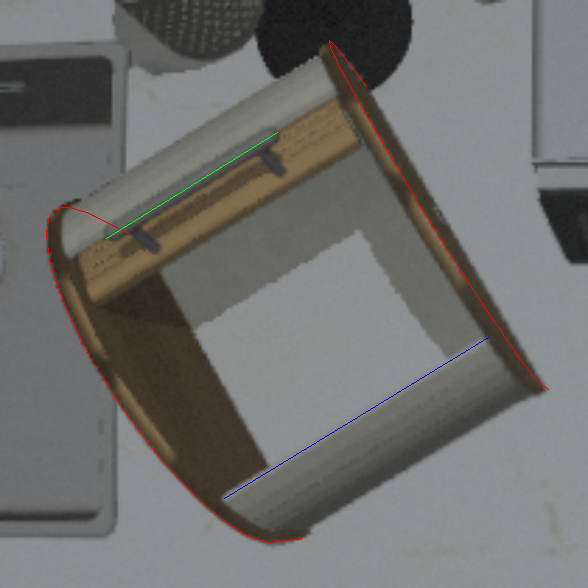

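The brown mill stands at about (0.470, -0.262). The bin centre is about (0.589, 0.303), yaw about 30.7°, with the cover about 1.21 rad open. I'll move over the mill at the present height.

carry_out(targets="-0.56 -0.61 0 0 0 0 1;-0.56 -0.61 0 0 0 0 1;-0.56 -0.61 0 0 0 0 1;-0.56 -0.61 0 0 0 0 1;-0.56 -0.61 0 0 0 0 1;-0.56 -0.61 0 0 0 0 1;-0.56 -0.61 0 0 0 0 1;-0.56 -0.61 0 0 0 0 1", newtons=30)

```text
time: 0.77
ee_pos: [0.3122, 0.2445, 0.4045]
tcp_rot: [-180.0, -0.0, 155.1]
wrist_force: [0.2, -1.0, 0.8]
opening: 0.0854
grasp_force: 0.0
```

```bash
python3 -c "
from workcell import monitor
print(monitor.get_obs()['q'])"
```

```text
[ 3.80646434e+01 -1.58197000e+01 -9.14443701e+00  9.66862350e+01
 -2.66494613e-03  6.30084835e+01]
```

carry_out(targets="-0.56 -0.61 0 0 0 0 1;-0.56 -0.61 0 0 0 0 1;-0.56 -0.61 0 0 0 0 1;-0.56 -0.61 0 0 0 0 1;-0.56 -0.61 0 0 0 0 1;-0.56 -0.61 0 0 0 0 1;-0.56 -0.61 0 0 0 0 1;-0.56 -0.61 0 0 0 0 1")

```text
time: 1.43
ee_pos: [0.3922, -0.0084, 0.4046]
tcp_rot: [-180.0, 0.0, 155.0]
wrist_force: [0.4, 0.7, 0.0]
opening: 0.0854
grasp_force: 0.0
```

carry_out(targets="-0.56 -0.61 0 0 0 0 1;-0.56 -0.61 0 0 0 0 1;-0.56 -0.61 0 0 0 0 1;-0.56 -0.61 0 0 0 0 1;-0.56 -0.61 0 0 0 0 1;0 0 0 0 0 -1 1;0 0 0 0 0 -1 1;0 0 0 0 0 -1 1")

```text
time: 2.1
ee_pos: [0.4424, -0.1653, 0.404]
tcp_rot: [180.0, -0.1, 172.4]
wrist_force: [0.5, 0.2, 0.4]
opening: 0.0853
grasp_force: 0.0
```

carry_out(targets="0 0 0 0 0 -1 1;0 0 0 0 0 -1 1;0 0 0 0 0 -1 1;0 0 0 0 0 -1 1;0 0 0 0 0 -1 1;0 0 0 0 0 -1 1;0 0 0 0 0 -0.7 1;0 0 0 0 0 0 1")

```text
time: 2.77
ee_pos: [0.4423, -0.1645, 0.4044]
tcp_rot: [180.0, -0.0, -149.2]
wrist_force: [0.2, -0.3, 0.9]
opening: 0.0854
grasp_force: 0.0
```

```bash
python3 - <<'E'
from h import *
o=monitor.get_obs();cw=get_calibration("wrist");im=camera("wrist")[:,:,::-1].copy()
P=[(.47,-.2625,.11),(.47,-.2625,.13)];q=proj(P,cw);print(q,o['q'],o['ee_pos'],o['tcp_rot'],o['time'])
for u,v in q: cv2.drawMarker(im,(int(u),int(v)),(0,255,0),0,10,1)
cv2.imwrite("pics/w1.png",im)
cv2.imwrite("pics/s1.png",camera("scene")[:,:,::-1])
E
```

```text
[[162.64727066 192.24343513]
 [150.89697947 199.19218116]] [-2.03993052e+01 -5.66484952e+00 -5.49911759e-01  9.51535731e+01
 -8.58278677e-04 -5.11876782e+01] [ 0.44228162 -0.16447874  0.40435775] [ 1.79970433e+02 -2.48843021e-02 -1.49211620e+02] 2.7667
```

View pics/w1.png

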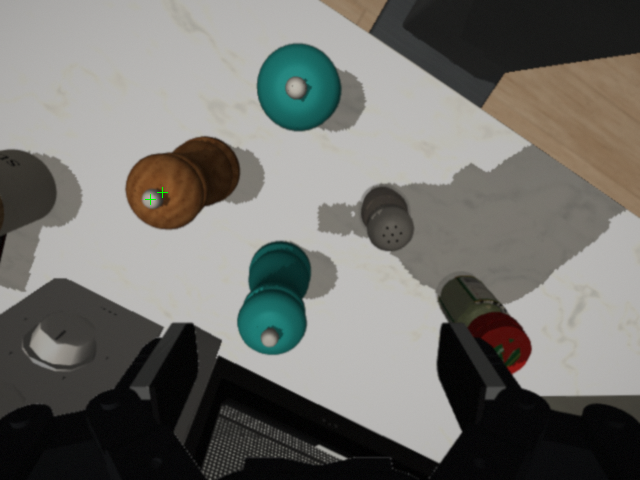

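The projected marker lies right on the brown mill's knob (151,199), so the position is confirmed. Next is the move over it and the descent.

carry_out(targets="0.22 -0.82 0 0 0 0 1;0.22 -0.82 0 0 0 0 1;0.22 -0.82 0 0 0 0 1;0 0 0.7 0 0 0 1;0 0 0.7 0 0 0 1;0 0 0.7 0 0 0 1;0 0 0.7 0 0 0 1;0 0 0 0 0 0 1")

```text
time: 3.53
ee_pos: [0.4685, -0.2621, 0.2869]
tcp_rot: [179.6, -0.2, -149.5]
wrist_force: [-0.5, -0.5, -0.6]
opening: 0.0852
grasp_force: 0.0
```

carry_out(targets="0 0 0.4 0 0 0 1;0 0 0.36 0 0 0 1;0 0 0 0 0 0 1;0 0 0 0 0 0 -0.5;0 0 0 0 0 0 -0.5;0 0 0 0 0 0 -0.5;0 0 0 0 0 0 -0.5;0 0 0 0 0 0 -0.5")

```text
time: 4.2
ee_pos: [0.47, -0.2628, 0.2642]
tcp_rot: [-179.9, 0.1, -149.4]
wrist_force: [-0.1, 0.8, 6.4]
opening: 0.0465
grasp_force: 30.1
```

carry_out(targets="0 0 -0.3 0 0 0 -0.5;0 0 -0.6 0 0 0 -0.5;0 0 -0.7 0 0 0 -0.5;0 0 -0.7 0 0 0 -0.5;0 0 -0.7 0 0 0 -0.5;0 0 -0.7 0 0 0 -0.5;0 0 -0.7 0 0 0 -0.5;0 0 -0.6 0 0 0 -0.5", newtons=50)

```text
time: 4.87
ee_pos: [0.4691, -0.2623, 0.4655]
tcp_rot: [-179.9, 0.1, -149.4]
wrist_force: [-0.3, -0.3, -1.8]
opening: 0.0457
grasp_force: 51.7
```

carry_out(targets="-0.2 0.4 0 0 0 0 -0.5;-0.34 0.76 0 0 0 0 -0.5;-0.34 0.76 0 0 0 0 -0.5;-0.34 0.76 0 0 0 0 -0.5;-0.34 0.76 0 0 0 0 -0.5;-0.34 0.76 0 0 0 0 -0.5;-0.34 0.76 0 0 0 0 -0.5;-0.34 0.76 0 0 0 0 -0.5")

```text
time: 5.53
ee_pos: [0.441, -0.0117, 0.4635]
tcp_rot: [-180.0, 0.1, -149.4]
wrist_force: [-0.2, -0.0, -2.7]
opening: 0.0455
grasp_force: 52.0
```

carry_out(targets="-0.34 0.76 0 0 0 0 -0.5;-0.34 0.76 0 0 0 0 -0.5;-0.34 0.76 0 0 0 0 -0.5;-0.34 0.76 0 0 0 0 -0.5;-0.34 0.76 0 0 0 0 -0.5;-0.34 0.76 0 0 0 0 -0.5;-0.2 0.34 0 0 0 0 -0.5;0 0 0 0 0 0 -0.5")

```text
time: 6.2
ee_pos: [0.4187, 0.2038, 0.4629]
tcp_rot: [180.0, 0.0, -149.2]
wrist_force: [0.4, -0.4, -2.3]
opening: 0.0457
grasp_force: 52.1
```

```bash
python3 - <<'E'
from h import *
o=monitor.get_obs();print(o['q'],o['ee_pos'],o['tcp_rot'],o['grasp_force'])
ax=R.from_euler('xyz',o['tcp_rot'],degrees=True).as_matrix()
for t in [(.5547,.2825,.46)]: print((ax.T@(np.array(t)-o['ee_pos'])/.04).round(2))
cv2.imwrite("pics/w2.png",camera("top")[90:310,60:380,::-1].repeat(2,0).repeat(2,1))
E
```

```text
[ 2.59425348e+01 -4.81139471e+00  6.84974830e+00  1.01638676e+02
  3.85461500e-02 -4.85541716e+00] [0.41870358 0.20377929 0.46293609] [ 1.79963494e+02  2.56491502e-02 -1.49202049e+02] 52.071182678919286
[-3.93 -0.05  0.08]
```

View pics/w2.png

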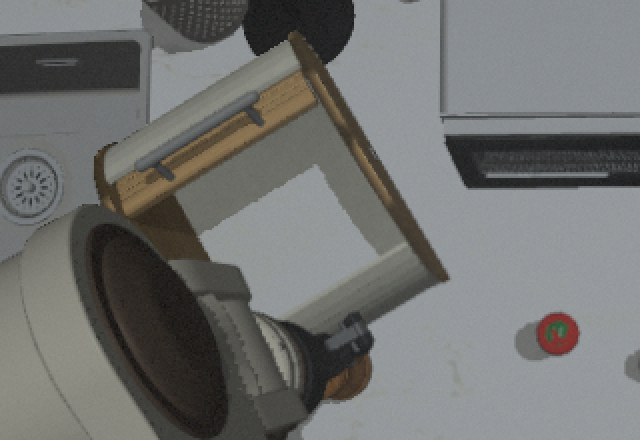

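carry_out(targets="-0.4 0 0 0 0 0 -0.5;-0.7 0 0 0 0 0 -0.5;-0.8 0 0 0 0 0 -0.5;-0.8 0 0 0 0 0 -0.5;-0.8 0 0 0 0 0 -0.5;-0.4 0 0 0 0 0 -0.5;0 0 0.4 0 0 0 -0.5;0 0 0.6 0 0 0 -0.5")

```text
time: 6.92
ee_pos: [0.555, 0.28, 0.4236]
tcp_rot: [-180.0, 0.2, -149.5]
wrist_force: [0.7, 1.0, -1.6]
opening: 0.0457
grasp_force: 52.1
```

carry_out(targets="0 0 0.6 0 0 0 -0.5;0 0 0.6 0 0 0 -0.5;0 0 0.6 0 0 0 -0.5;0 0 0.6 0 0 0 -0.5;0 0 0.4 0 0 0 -0.5;0 0 0.3 0 0 0 -0.5;0 0 0.2 0 0 0 -0.5;0 0 0 0 0 0 -0.5")

```text
time: 7.58
ee_pos: [0.5536, 0.2799, 0.2892]
tcp_rot: [-180.0, -0.1, -149.4]
wrist_force: [-0.3, 0.5, -2.3]
opening: 0.0454
grasp_force: 52.1
```

carry_out(targets="0 0 0.1 0 0 0 -0.5;0 0 0.1 0 0 0 -0.5;0 0 0.08 0 0 0 -0.5;0 0 0.05 0 0 0 -0.5;0 0 0 0 0 0 -0.5;0 0 0 0 0 0 -0.5;0 0 0 0 0 0 -0.5;0 0 0 0 0 0 -0.5")

```text
time: 8.25
ee_pos: [0.5536, 0.2806, 0.2774]
tcp_rot: [-180.0, 0.0, -149.4]
wrist_force: [0.5, -0.6, -1.9]
opening: 0.046
grasp_force: 52.1
```

carry_out(targets="0 0 0.04 0 0 0 -0.5;0 0 0.04 0 0 0 -0.5;0 0 0 0 0 0 -0.5;0 0 0 0 0 0 -0.5;0 0 0 0 0 0 -0.5;0 0 0 0 0 0 -0.5;0 0 0 0 0 0 -0.5;0 0 0 0 0 0 -0.5")

```text
time: 8.92
ee_pos: [0.5537, 0.2806, 0.2745]
tcp_rot: [-180.0, 0.1, -149.4]
wrist_force: [-0.5, -0.1, 6.5]
opening: 0.0459
grasp_force: 52.6
```

Contact felt. I'll release and then rise.

carry_out(targets="0 0 0 0 0 0 0.3;0 0 0 0 0 0 0.6;0 0 0 0 0 0 1;0 0 0 0 0 0 1;0 0 0 0 0 0 1;0 0 0 0 0 0 1;0 0 0 0 0 0 1;0 0 0 0 0 0 1")

```text
time: 9.58
ee_pos: [0.5536, 0.2806, 0.2738]
tcp_rot: [180.0, -0.0, -149.4]
wrist_force: [-0.0, 0.5, 0.5]
opening: 0.0854
grasp_force: 0.0
```

carry_out(targets="0 0 -0.3 0 0 0 1;0 0 -0.6 0 0 0 1;0 0 -0.8 0 0 0 1;0 0 -0.8 0 0 0 1;0 0 -0.8 0 0 0 1;0 0 -0.8 0 0 0 1;0 0 -0.6 0 0 0 1;0 0 0 0 0 0 1")

```text
time: 10.25
ee_pos: [0.5529, 0.2802, 0.4688]
tcp_rot: [-180.0, 0.5, -149.4]
wrist_force: [-0.5, -0.3, 0.2]
opening: 0.0856
grasp_force: 0.0
```

```bash
python3 - <<'E'
from h import *
o=monitor.get_obs();cw=get_calibration("wrist");im=camera("wrist")[:,:,::-1].copy()
p=(0.5891,.3030,.5394)
b=.663+1.212
P=np.vstack([[(.5537,.2806,.14)],binw(p,[(-.178*np.cos(b),s*.066,.08+.178*np.sin(b)) for s in(1,-1)]+[(-.119,.11,.163),(-.119,-.11,.163)])])
q=proj(P,cw);print(q,o['q'],o['ee_pos'],o['tcp_rot'],o['time'])
for u,v in q: cv2.drawMarker(im,(int(u),int(v)),(0,255,0),0,10,1)
cv2.imwrite("pics/w3.png",im)
E
```

```text
[[317.37721612 215.53841774]
 [437.1365983  431.24957466]
 [202.16531992 431.68825276]
 [495.0452522  105.3990138 ]
 [142.36631098 106.83143407]] [ 2.68800093e+01  1.71588796e+01  3.14724535e+01  1.03840458e+02
 -1.43540977e-03 -3.73117744e+00] [0.55285479 0.28023361 0.46875176] [-179.96777878    0.47201944 -149.38868651] 10.25
```

View pics/w3.png

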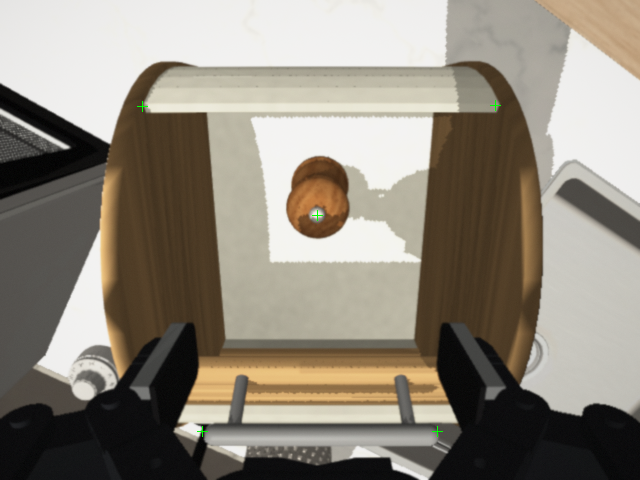

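The wrist view shows the mill upright in the bin (knob 317,215), and the bin and bar markers agree with the picture. I'll now shut the fingers and tilt the tool 25° so the fingers can hook behind the bar.

carry_out(targets="0 0 0 0 -0.7 0 -1;0 0 0 0 -0.7 0 -1;0 0 0 0 -0.7 0 -1;0 0 0 0 -0.7 0 -1;0 0 0 0 -0.7 0 -1;0 0 0 0 -0.7 0 -1;0 0 0 0 -0.16 0 -1;0 0 0 0 0 0 -1")

```text
time: 10.97
ee_pos: [0.5528, 0.2802, 0.4617]
tcp_rot: [180.0, 24.9, -149.4]
wrist_force: [0.8, 0.0, -0.3]
opening: -0.0002
grasp_force: 0.0
```

```bash
cat > g.py <<'E'
from h import *
p=(0.5891,.3030,.5394)
def plan(qs,clear,over=.013):
    o=monitor.get_obs();A=R.from_euler('xyz',o['tcp_rot'],degrees=True).as_matrix()
    tip=o['ee_pos']+A[:,2]*.173
    Rb=R.from_euler('z',p[2]).as_matrix(); print('tip in bin',(Rb.T@(tip-[p[0],p[1],0])).round(4),'tilt',np.degrees(np.arccos(-A[2,2])).round(1),o['wrist_force'].round(1),o['time'],'q5',o['q'].round(0))
    prev=tip
    for q in qs:
        b=.663+q; P=binw(p,[(-.178*np.cos(b),0,.08+.178*np.sin(b))])[0]
        t=P-A[:,0]*(.017+clear)+A[:,2]*over
        print(q,'tip',(Rb.T@(t-[p[0],p[1],0])).round(3),'move',(A.T@(t-prev)/.04).round(2)); prev=t
E
python3 -c "
from g import *
plan([1.27],.015,-.045);plan([1.27],.015,.012)"
```

```text
tip in bin [ 0.0301 -0.0013  0.3048] tilt 24.9 [ 0.8  0.  -0.3] 10.9667 q5 [27.  1.  9. 74.  2. -4.]
1.27 tip [ 0.073 -0.     0.301] move [-0.93  0.04  0.55]
tip in bin [ 0.0301 -0.0013  0.3048] tilt 24.9 [ 0.8  0.  -0.3] 10.9667 q5 [27.  1.  9. 74.  2. -4.]
1.27 tip [ 0.097 -0.     0.249] move [-0.93  0.04  1.97]
```

carry_out(targets="-0.5 0 0 0 0 0 -1;-0.43 0 0 0 0 0 -1;0 0 0.4 0 0 0 -1;0 0 0.5 0 0 0 -1;0 0 0.5 0 0 0 -1;0 0 0.4 0 0 0 -1;0 0 0.17 0 0 0 -1;0 0 0 0 0 0 -1")

```text
time: 11.63
ee_pos: [0.6116, 0.3149, 0.4032]
tcp_rot: [180.0, 24.6, -149.4]
wrist_force: [0.0, 0.9, -0.2]
opening: 0.0002
grasp_force: 0.0
```

```bash
python3 -c "
from g import *
plan([1.2,1.1,1.0,.9,.8,.7,.6,.5,.4,.3,.2,.1,.0,-.03],0.0,.013)"
```

```text
tip in bin [ 0.0976 -0.0017  0.2459] tilt 24.6 [ 0.   0.9 -0.2] 11.6333 q5 [27.  9. 12. 68.  2. -3.]
1.2 tip [ 0.072 -0.     0.246] move [ 0.58  0.04 -0.26]
1.1 tip [ 0.055 -0.     0.25 ] move [ 0.35 -0.   -0.28]
1.0 tip [ 0.037 -0.     0.253] move [ 0.37 -0.   -0.24]
0.9 tip [ 0.019 -0.     0.253] move [ 0.4 -0.  -0.2]
0.8 tip [ 0.002 -0.     0.252] move [ 0.41 -0.   -0.16]
0.7 tip [-0.016 -0.     0.249] move [ 0.43 -0.   -0.12]
0.6 tip [-0.033 -0.     0.245] move [ 0.44 -0.   -0.08]
0.5 tip [-0.05  -0.     0.239] move [ 0.44 -0.   -0.03]
0.4 tip [-0.066 -0.     0.231] move [ 0.44 -0.    0.01]
0.3 tip [-0.081 -0.     0.221] move [ 0.44 -0.    0.06]
0.2 tip [-0.095 -0.     0.211] move [ 0.43 -0.    0.1 ]
0.1 tip [-0.108 -0.     0.198] move [ 0.42 -0.    0.14]
0.0 tip [-0.119 -0.     0.185] move [ 0.4  -0.    0.18]
-0.03 tip [-0.123 -0.     0.181] move [ 0.12 -0.    0.06]
```

carry_out(targets="0.29 0.04 -0.13 0 0 0 -1;0.29 0 -0.13 0 0 0 -1;0.17 0 -0.14 0 0 0 -1;0.18 0 -0.14 0 0 0 -1;0.18 0 -0.12 0 0 0 -1;0.19 0 -0.12 0 0 0 -1;0.2 0 -0.1 0 0 0 -1;0.2 0 -0.1 0 0 0 -1")

```text
time: 12.3
ee_pos: [0.5427, 0.276, 0.4154]
tcp_rot: [-180.0, 25.2, -149.4]
wrist_force: [3.9, 1.5, 6.4]
opening: -0.0003
grasp_force: 2.9
```

```bash
python3 - <<'E'
from g import *
plan([.8],0.0,.013)
cv2.imwrite("pics/t4.png",camera("top")[80:300,60:380,::-1].repeat(2,0).repeat(2,1))
E
```

```text
tip in bin [2.010e-02 2.000e-04 2.589e-01] tilt 25.2 [3.9 1.5 6.4] 12.3 q5 [27. -2.  1. 68.  2. -4.]
0.8 tip [ 0.002 -0.     0.252] move [ 0.48 -0.01 -0.05]
```

View pics/t4.png

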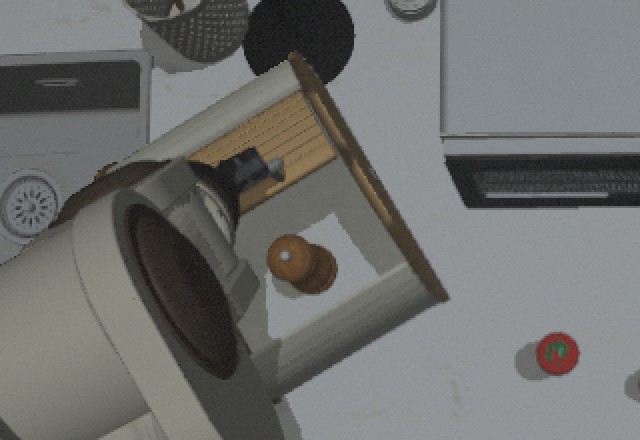

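carry_out(targets="0.24 0 -0.02 0 0 0 -1;0.24 0 -0.02 0 0 0 -1;0.22 0 -0.04 0 0 0 -1;0.22 0 -0.04 0 0 0 -1;0.22 0 -0.02 0 0 0 -1;0.22 0 -0.02 0 0 0 -1;0.22 0 0 0 0 0 -1;0.22 0 0 0 0 0 -1")

```text
time: 13.02
ee_pos: [0.4839, 0.2412, 0.3878]
tcp_rot: [180.0, 25.0, -149.4]
wrist_force: [1.2, 0.6, 3.9]
opening: -0.0
grasp_force: 1.4
```

```bash
python3 -c "
from g import *
plan([.4,.3,.2,.1],0.0,.013)"
```

```text
tip in bin [-0.049   0.0006  0.231 ] tilt 25.0 [1.2 0.6 3.9] 13.0167 q5 [ 26. -12. -10.  66.   2.  -4.]
0.4 tip [-0.066 -0.     0.231] move [ 0.38 -0.02 -0.17]
0.3 tip [-0.081 -0.     0.222] move [ 0.44 -0.    0.05]
0.2 tip [-0.095 -0.     0.211] move [ 0.43 -0.    0.1 ]
0.1 tip [-0.108 -0.     0.198] move [ 0.42 -0.    0.14]
```

carry_out(targets="0.19 0 -0.07 0 0 0 -1;0.19 0 -0.07 0 0 0 -1;0.22 0 0.02 0 0 0 -1;0.22 0 0.02 0 0 0 -1;0.22 0 0.05 0 0 0 -1;0.22 0 0.05 0 0 0 -1;0.21 0 0.07 0 0 0 -1;0.21 0 0.07 0 0 0 -1")

```text
time: 13.68
ee_pos: [0.4336, 0.2115, 0.3542]
tcp_rot: [-180.0, 25.0, -149.4]
wrist_force: [1.4, 1.1, 2.3]
opening: 0.0001
grasp_force: 0.9
```

```bash
python3 -c "
from g import *
plan([.05,0,-.03],0.0,.013)"
```

```text
tip in bin [-0.1074  0.0009  0.1974] tilt 25.0 [1.4 1.1 2.3] 13.6833 q5 [ 26. -20. -21.  65.   2.  -5.]
0.05 tip [-0.114 -0.     0.192] move [ 0.2  -0.03  0.06]
0 tip [-0.119 -0.     0.185] move [ 0.2 -0.   0.1]
-0.03 tip [-0.123 -0.     0.181] move [ 0.12 -0.    0.06]
```

Contact is steady at about 3 N. I'll finish in small steps and a little past the shut position.

carry_out(targets="0.1 0 0.03 0 0 0 -1;0.1 0 0.03 0 0 0 -1;0.1 0 0.05 0 0 0 -1;0.1 0 0.05 0 0 0 -1;0 0 0 0 0 0 -1;0 0 0 0 0 0 -1;0 0 0 0 0 0 -1;0 0 0 0 0 0 -1")

```text
time: 14.35
ee_pos: [0.4241, 0.2058, 0.3422]
tcp_rot: [180.0, 24.9, -149.4]
wrist_force: [0.7, 0.4, -0.3]
opening: 0.0001
grasp_force: 0.0
```

carry_out(targets="0.06 0 0.03 0 0 0 -1;0 0 0 0 0 0 -1;0.06 0 0.03 0 0 0 -1;0 0 0 0 0 0 -1;0 0 0 0 0 0 -1;0 0 0 0 0 0 -1;0 0 0 0 0 0 -1;0 0 0 0 0 0 -1")

```text
time: 15.02
ee_pos: [0.4224, 0.2048, 0.341]
tcp_rot: [-180.0, 25.4, -149.4]
wrist_force: [8.3, 5.7, 7.9]
opening: -0.0
grasp_force: 6.3
```

```bash
python3 -c "
from g import *
plan([-.03],0.0,.013)"
```

```text
tip in bin [-0.1191  0.001   0.1847] tilt 25.4 [8.3 5.7 7.9] 15.0167 q5 [ 25. -22. -24.  63.   2.  -5.]
-0.03 tip [-0.123 -0.     0.181] move [ 0.12 -0.03  0.05]
```

carry_out(targets="0.06 0 0.03 0 0 0 -1;0 0 0 0 0 0 -1;0 0 0 0 0 0 -1;0 0 0 0 0 0 -1;0 0 0 0 0 0 -1;0 0 0 0 0 0 -1;0 0 0 0 0 0 -1;0 0 0 0 0 0 -1")

```text
time: 15.68
ee_pos: [0.4217, 0.2044, 0.3405]
tcp_rot: [-180.0, 25.7, -149.3]
wrist_force: [13.8, 9.8, 11.7]
opening: 0.0002
grasp_force: 9.6
```

carry_out(targets="-0.15 0 0 0 0 0 -1;-0.15 0 0 0 0 0 -1;0 0 -0.4 0 0 0 -1;0 0 -0.7 0 0 0 -1;0 0 -0.8 0 0 0 -1;0 0 -0.8 0 0 0 -1;0 0 -0.8 0 0 0 -1;0 0 0 0 0 0 -1")

```text
time: 16.35
ee_pos: [0.377, 0.178, 0.4737]
tcp_rot: [-180.0, 25.3, -149.4]
wrist_force: [0.4, 0.3, 0.4]
opening: -0.0003
grasp_force: 0.0
```

```bash
python3 - <<'E'
from g import *
o=monitor.get_obs();im=camera("wrist")[:,:,::-1].copy();cw=get_calibration("wrist")
for q,col in((0,(0,255,0)),(.06,(0,0,255))):
    b=.663+q
    for u,v in proj(binw(p,[(-.178*np.cos(b),s*.066,.08+.178*np.sin(b)) for s in(1,-1)]),cw): cv2.drawMarker(im,(int(u),int(v)),col,0,14,1)
cv2.imwrite("pics/w5.png",im);print(o['ee_pos'],o['wrist_force'])
E
```

```text
[0.37698942 0.17798609 0.47371563] [0.39464568 0.26080742 0.38890462]
```

View pics/w5.png

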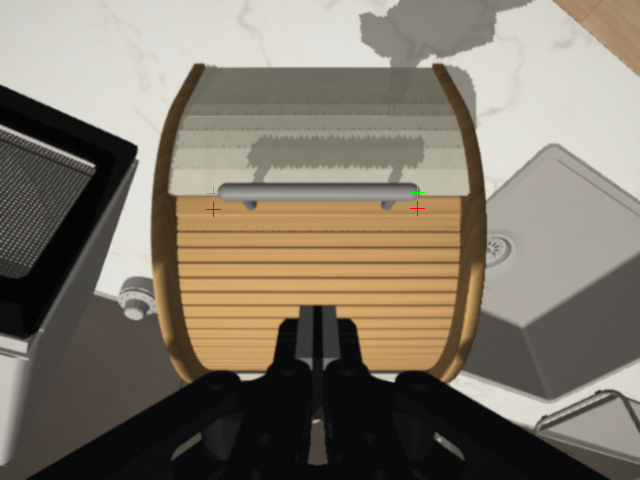

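The wrist view shows the cover fully down. The bar (rows 185–198) sits on the shut markers at row 193, the front slat meets the lip, and the arm is clear.

```bash
python3 -c "
from workcell import bot
print(bot.job_done())"
```

```text
the job is handed in; nothing more can be done
None
```

The pepper mill was standing upright in the bin when last seen, just before I rolled the cover fully shut over it; the salt shaker and spice jar were not touched, and the job is handed in (no verdict came back).

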